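# Issue a pair of cells from the desk battery dispenser

## Task

The small speaker needs two fresh cells from the battery dispenser. With the fingertips, push the blue catch tray fully home under the dispenser's spout, then press the red key down so that the gate lifts clear and one pair of cells rolls out into the tray, and let the key come back up: the other two cells stay in the dispenser behind the closed gate. Only push and press: lift nothing, do not touch the dispenser's four cells with the gripper, and leave the speaker, the two spent cells and the correction-fluid bottle where they stand.

Things in the scene. Friction and masses are not known exactly. Their poses are not given: they have to be found in the camera images.
- dispenser: Cream battery dispenser, fixed to the desk. Origin: on the desk below the spout tip; z up; its magazine rises 21 deg towards its +x, the catch tray slides out to its -x. Base plate 238 x 88 x 3 mm; magazine 57 mm wide, x -12 to 113 mm, up to 96 mm high. Tray stop at x = +3 mm. Tray guide rails 13 mm high at y = +-40 mm, x -127 to +3 mm; 2.5 mm play each side
- key (a joint): Rocking lever, axle across the magazine. 0: at rest, gate shut; 0.45 rad: red key fully down on its stop, gate fully lifted. Sprung: 3 N starts it, 8 N holds it down, and it comes back by itself. Above 0.35 rad the gate lets cells out and a catch holds back the third, so one press gives two cells; they need about 1 s fully down to roll out. On release the others roll to the shut gate
- key_pad (a point): Centre of the top face of the red key, a smooth plate 42 mm (along the dispenser's x) x 46 mm. Highest part of the dispenser: at rest 75 mm to the dispenser's +x from its origin and 137 mm above the desk, sloping 13 deg up towards +x; pressed fully it is 30 mm lower, 15 mm further to +x, and slopes 13 deg the other way
- tray: Blue catch tray, 100 mm (its x) x 72 mm x 28 mm high, 3 mm walls, open top, rear half of the floor a ramp, 0.25 kg, loose between the guide rails on the 3 mm base plate. Origin: centre of its underside; axes as the dispenser's. It starts pulled out 45 to 70 mm; fully home (rear wall on the stop) its origin lies at x = -47 mm in the dispenser's frame
- tray_pull (a point): Centre of the outer (-x) face of the pull on the tray's front, to push on: 34 mm wide, 14 mm high, standing out 8 mm from the front wall; 58 mm to the tray's -x from its origin, 20 mm above the desk. Home: 105 mm to the dispenser's -x from its origin
- cell1_mid (a point): Centre of the first (lowest) fresh cell: a C cell, 26 mm in diameter, 48 mm long, black with a pale gold band, lying across the magazine against the gate
- cell2_mid (a point): Centre of the second fresh cell in the magazine, next to the first
- cell3_mid (a point): Centre of the third cell in the magazine, to stay in
- cell4_mid (a point): Centre of the fourth (highest) cell in the magazine, to stay in
- speaker_mid (a point): Centre of the small black desk speaker, 87 x 70 x 165 mm, standing beyond the dispenser; leave alone
- spent_a_mid (a point): Centre of a spent C cell, 26 mm in diameter and 48 mm high, standing on end beyond the dispenser; leave alone
- spent_b_mid (a point): Centre of the other spent C cell, the same, standing on end; leave alone
- correction_fluid_mid (a point): Centre of a small bottle of correction fluid (black cap, blue label), 30 mm in diameter and 65 mm high, standing beyond the dispenser; leave alone

How it is judged:
By the outcome, as a careful person would: the job done as asked, in the order asked, and still so for the second after the job is handed in, with the robot touching nothing.
It also fails if it takes over 40 s, if anything falls off the work surface, if the arm or the gripper's body presses on something with over 40 N, if the wrist force passes 120 N, or if a joint passes its speed limit or range.

## Robot

A 6-joint arm with a two-finger parallel gripper is mounted at the origin on a cart in front of the work surface, level with it; the furniture and walls round the work are solid. World frame = base frame: x ahead of the robot, y to its left, z up, the work surface at z = 0. Lengths are in m, angles in rad, forces in N, time in s.
With the tool pointing down it reaches from about 0.275 to 0.75 m from the base axis. Payload 10.2 kg.
Tool frame: the origin (TCP) lies midway between the tips of the shut fingers; the grasp point (between the pads) lies 19 mm behind it (env.hold_point_z is the distance from the TCP to the grasp point, in m); z points along the fingers, y is the line along which they close (so a half turn about z gives the same grasp; the last joint's range is limited). The gripper opens to 85 mm and grips with 20 to 120 N. Pads are 22 mm wide; open, the fingers measure 114 mm over their backs; the gripper's body (76 mm by 85 mm) begins 54 mm behind the grasp point. The pads swing forward as they close: fully open they stand 13 mm farther back than shut.
Start: joints at [-1.569, 0.313, 1.498, -0, 1.331, -0.223], TCP at [0.117, -0.512, 0.231] pointing down, gripper open.
Joint ranges: [-2.94, 2.94], [-0.97, 2.17], [0.19, 2.56], [-1.23, 4.37], [0.02, 3.11], [-2.88, 2.88]. Speed limits (rad/s): [2.39, 2.39, 3.01, 3.14, 3.14, 3.14].

## Interface

Orientations are given as a unit quaternion [x, y, z, w].
In Python, from bench import env, kinematics, monitor, eyes, job gives the robot as it stands. The module is installed in compiled form; this text tells all that it offers. Calls block until the motion is done:
- env.reach(position, orientation): joint-space move of the TCP to a pose.
- env.movel(position, velocity=0.15, frame=None, guard=None): straight line of the TCP; frame=None keeps the orientation; velocity is the mean speed in m/s. With guard (N) it stops when the force on the tool has changed by that much, and returns True; else False.
- env.set_joints(angles): joint-space move.
- env.release() and env.close_gripper(effort=None): open the fingers fully, or close them until they stop; effort is the grip in N (None keeps the last).
- env.hold(seconds).
- kinematics.ik(position, orientation): joint angles nearest the present ones, or None.
- monitor.sense(): the state.
- eyes.grab_frame(name): name is "side" or "top"; returns a dict with "frame" (420x560x3 uint8, red, green, blue), "mtx" (3x3 intrinsics, pixels), "view" (4x4, takes a point from world to camera coordinates). Camera axes: x right, y down, z forward; pixel columns grow to the right and rows downward; lengths in m; the calibration is good to about 2 mm. A picture is of the moment at which its call begins. There is no depth.
A pose or a line that the arm cannot do raises env.MotionError and nothing moves.
- job.hand_in(): hands the job in; it is judged then, once.
The state is a dict: "clock": time; "joints": joint angles; "qvel": joint speeds; "joint_efforts": joint torques, N m; "position": TCP position; "ee_rot": TCP orientation; "contact_force": force on the tool from outside, world axes, zero at the start; "ft_torque": the same for the moment, N m; "finger_gap": opening from 0.0 (shut) to 1.0 (fully open); "gripper_force": force on a finger pad.
Only numpy, scipy, OpenCV 4.12 (cv2) and the standard library are available. Lean on these libraries where they do the work, as an engineer would, in place of code of your own. Each camera call takes 0.05 s, during which the arm holds its last target. There are 200 camera calls.

## Working session

There is one attempt and no reset: what is moved stays moved. The work goes in short steps, each a Python script; the robot and the scene stay as the last script left them, time stands still between calls to the robot, and variables do not carry over. Pictures are saved under pics/ and viewed, at most 10 in all, crops included, and the job is handed in when it is done.

```bash
mkdir -p pics; python3 - <<'E'
from bench import env,monitor,eyes
import cv2,numpy as np
for n in("side","top"):
    f=eyes.grab_frame(n); cv2.imwrite(f"pics/{n}0.png",f["frame"][:,:,::-1]); np.savez(f"{n}0.npz",**f)
    V=f["view"]; print(n,f["mtx"].round(1).tolist(),(-V[:3,:3].T@V[:3,3]).round(3),V[:3,:3].round(2).tolist())
print(monitor.sense()["clock"])
E
```

```text
side [[506.3, 0.0, 281.2], [0.0, 506.3, 203.9], [0.0, 0.0, 1.0]] [0.34  0.81  0.576] [[-0.94, -0.35, 0.0], [-0.19, 0.51, -0.84], [0.29, -0.79, -0.54]]
top [[481.0, 0.0, 279.0], [0.0, 481.0, 203.5], [0.0, 0.0, 1.0]] [0.502 0.109 0.948] [[-0.02, -1.0, -0.02], [-0.99, 0.02, -0.13], [0.13, 0.02, -0.99]]
0.1
```

View pics/side0.png

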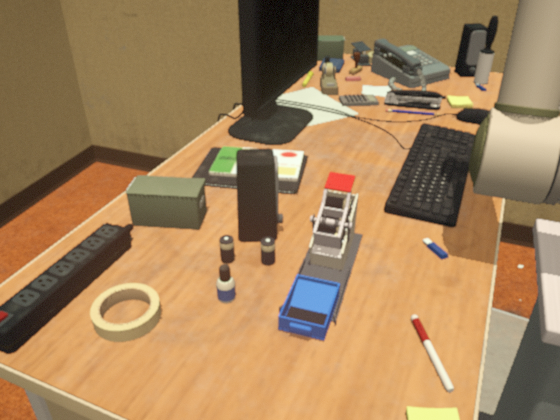

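View pics/top0.png

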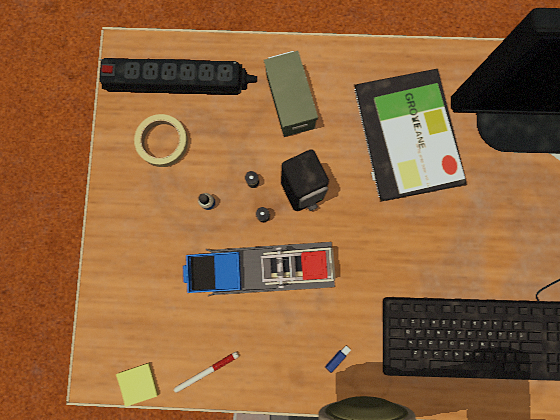

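The top view shows the blue tray at about (214,271) with its pull at the left, and the red key at about (315,265). The dispenser's +x runs along image right, roughly world -y. The side view agrees: tray at (310,305), key at (340,182). The bystanders stand at world +x of the dispenser.

```bash
cat >h.py <<'E'
import cv2,numpy as np
def ray(f,uv,z):
    V=f["view"];R=V[:3,:3];c=-R.T@V[:3,3]
    d=R.T@np.linalg.inv(f["mtx"])@np.array([uv[0],uv[1],1.]); return c+d*(z-c[2])/d[2]
def proj(f,p):
    V=f["view"];q=f["mtx"]@(V[:3,:3]@np.array(p)+V[:3,3]); return q[:2]/q[2]
def mask(f,col):
    h=cv2.cvtColor(f["frame"],cv2.COLOR_RGB2HSV); H,S,W=cv2.split(h)
    m=((H<6)|(H>174))&(S>170)&(W>100) if col=="red" else (H>98)&(H<125)&(S>140)&(W>60)
    return m.astype(np.uint8)
def blob(f,col):
    c,_=cv2.findContours(mask(f,col),cv2.RETR_EXTERNAL,cv2.CHAIN_APPROX_NONE)
    c=[k for k in c if cv2.contourArea(k)>200]
    return c
E
python3 - <<'E'
from h import *
for n in("top","side"):
    f=np.load(n+"0.npz")
    for col,z in(("red",.137),("blue",.031)):
        for c in blob(f,col):
            r=cv2.minAreaRect(c); print(n,col,cv2.contourArea(c),cv2.boundingRect(c),[ray(f,p,z).round(4).tolist() for p in cv2.boxPoints(r)],"ctr",ray(f,r[0],z).round(4))
f=np.load("top0.npz")
cv2.imwrite("pics/c.png",cv2.resize(f["frame"][225:310,170:350,::-1],None,fx=4.4,fy=4.4,interpolation=cv2.INTER_CUBIC))
E
```

```text
top red 620.5 (301, 251, 26, 29) [[0.5276, 0.0883, 0.137], [0.5297, 0.0469, 0.137], [0.4843, 0.0451, 0.137], [0.4822, 0.0862, 0.137]] ctr [0.5059 0.0666 0.137 ]
top blue 1953.5 (183, 252, 58, 41) [[0.5304, 0.3103, 0.031], [0.5346, 0.2039, 0.031], [0.4633, 0.2002, 0.031], [0.4591, 0.3054, 0.031]] ctr [0.4967 0.2549 0.031 ]
side red 373.0 (325, 173, 29, 19) [[0.5243, 0.1001, 0.137], [0.5354, 0.0448, 0.137], [0.4881, 0.0438, 0.137], [0.4796, 0.0984, 0.137]] ctr [0.5066 0.0725 0.137 ]
```

View pics/c.png

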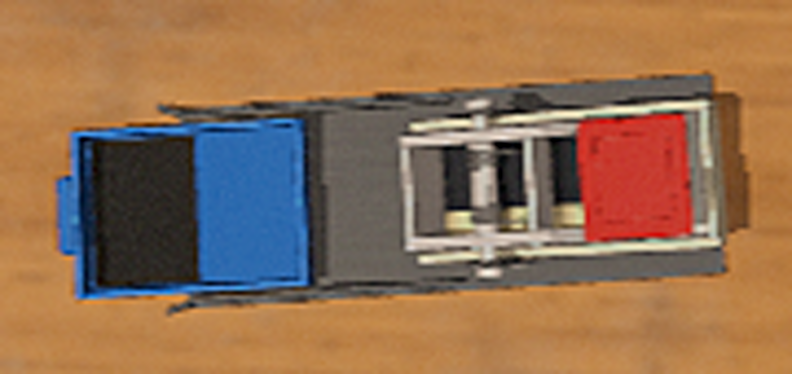

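The crop confirms it: the pull is at the left end, the axis is tilted about 2.7°, and nothing lies between the tray and the spout. Next is the tray push.

```bash
cat >>h.py <<'E'
from scipy.spatial.transform import Rotation as Ro
ex=np.array([.047,-.9989,0]); ex/=np.linalg.norm(ex); O=np.array([.5024,.1415,0])
def D(x,z): return O+ex*x+np.array([0,0,z])
def quat(s): 
    X=s*ex; Z=np.array([0,0,-1.]); return Ro.from_matrix(np.c_[X,np.cross(Z,X),Z]).as_quat()
E
python3 - <<'E'
from h import *
from bench import env,kinematics,monitor,eyes
p=D(-.215,.28)
c=[(s,kinematics.ik(p,quat(s))) for s in(1,-1)]
for s,q in c: print(s,None if q is None else np.round(q,2))
s=min([k for k in c if k[1] is not None],key=lambda k:abs(k[1][5]))[0]; open("s.txt","w").write(str(s))
env.close_gripper(30)
m=monitor.sense(); q0=np.array(m["position"]); env.movel(q0+[0,0,.06],.2)
env.reach(p,quat(s)); env.movel(D(-.215,.013),.2)
m=monitor.sense(); print(m["clock"],np.round(m["position"],4),np.round(m["contact_force"],2))
f=eyes.grab_frame("side"); cv2.imwrite("pics/s1.png",f["frame"][150:390,200:460,::-1].repeat(2,0).repeat(2,1))
E
```

```text
1 [ 0.43  0.48  1.14 -0.    1.53 -2.75]
-1 [ 0.43  0.48  1.14 -0.    1.53  0.39]
6.1 [0.4928 0.3565 0.014 ] [0.3  0.01 0.29]
```

View pics/s1.png

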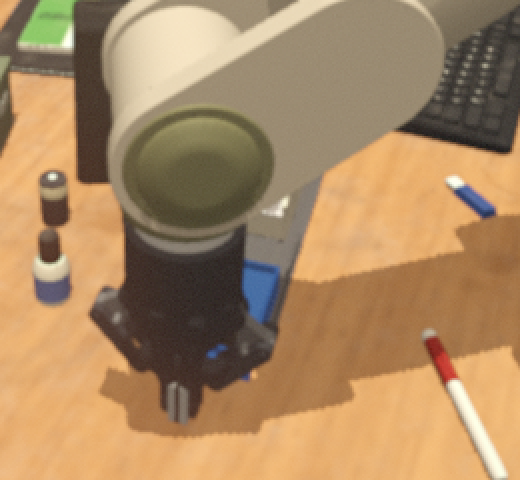

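The fingers, around (180,400) in the crop, stand on the desk just outside the tray's pull, clear of the bottle.

```bash
python3 - <<'E'
from h import *
from bench import env,monitor,eyes
def say(t):
    m=monitor.sense(); d=np.array(m["position"])-O; print(t,m["clock"],"x",round(d@ex,4),"z",round(d[2],4),np.round(m["contact_force"],1))
env.movel(D(-.14,.014),.08); say("mid")
print(env.movel(D(-.100,.014),.04,guard=14)); say("home")
f=eyes.grab_frame("top"); cv2.imwrite("pics/t2.png",f["frame"][215:315,170:350,::-1].repeat(4,0).repeat(4,1))
env.movel(D(-.135,.014),.1)
env.movel(D(-.15,.2),.2); say("up")
env.movel(D(-.2,.25),.2)
f=eyes.grab_frame("top"); np.savez("top3.npz",**f);cv2.imwrite("pics/t3.png",f["frame"][215:315,170:350,::-1].repeat(4,0).repeat(4,1))
E
```

```text
mid 7.2417 x -0.1402 z 0.0141 [-0.8 -0.1 -0.2]
True
home 7.8917 x -0.1167 z 0.0141 [0.6 4.5 2.1]
up 9.3583 x -0.1497 z 0.1989 [-0.2 -0.7 -0.2]
```

View pics/t3.png

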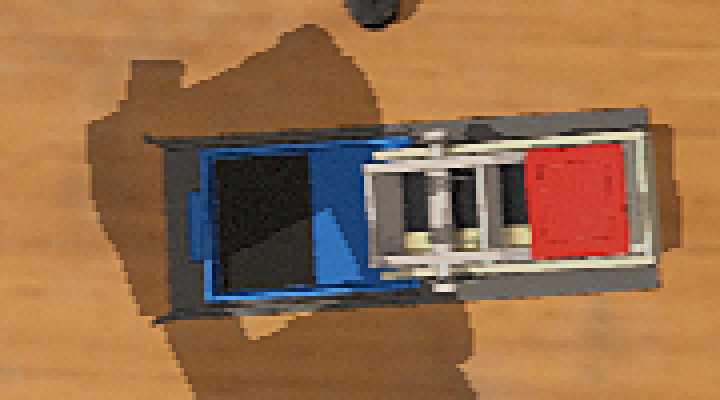

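The tray now lies under the spout, with its pull at about crop (190,225), and the key is untouched. Contact stopped the fingers within 1 mm of the predicted home. I'll measure the pull position before pressing.

```bash
python3 - <<'E'
from h import *
for n in("top0","top3"):
    f=np.load(n+".npz")
    m=mask(f,"blue"); m[:, :175]=0; m[:,320:]=0; m[:240]=0; m[310:]=0
    v,u=np.nonzero(m[:, :]); 
    # pull: leftmost columns ; front wall: first column where blue spans >30 rows
    u0=u.min(); cols=m.sum(0); w=np.argmax(cols>25)
    r=v[u==u0].mean()
    print(n,u0,[int(c) for c in cols[u0-1:u0+8]],"pull x",round((ray(f,(u0-.5,r),.027)-O)@ex,4),"front wall x",round((ray(f,(w-.5,r),.031)-O)@ex,4))
    c=[k for k in blob(f,"red") if 240<k[:,0,1].mean()<300][0]; print("key x",round((ray(f,cv2.minAreaRect(c)[0],.137)-O)@ex,4))
E
```

```text
top0 183 [0, 3, 16, 18, 18, 28, 22, 16, 29] pull x -0.1685 front wall x -0.16
key x 0.075
top3 217 [0, 13, 17, 17, 28, 37, 36, 31, 13] pull x -0.1038 front wall x -0.0976
key x 0.0749
```

The tray is home (pull at -0.104 against -0.105 expected). Now I'll press the key.

```bash
python3 - <<'E'
from h import *
from bench import env,monitor,eyes
def say(t):
    m=monitor.sense(); d=np.array(m["position"])-O; print(t,m["clock"],"x",round(d@ex,4),"z",round(d[2],4),np.round(m["contact_force"],1))
env.movel(D(.076,.25),.25); env.movel(D(.076,.155),.15); say("above")
print(env.movel(D(.091,.100),.06,guard=22)); say("down")
env.hold(1.0); say("held")
f=eyes.grab_frame("top"); cv2.imwrite("pics/t4.png",f["frame"][215:315,170:350,::-1].repeat(4,0).repeat(4,1))
f=eyes.grab_frame("side"); cv2.imwrite("pics/s4.png",f["frame"][130:350,240:430,::-1].repeat(3,0).repeat(3,1)[:600])
E
```

```text
above 11.9417 x 0.0758 z 0.1558 [ 0.2 -0.1  0.1]
True
down 12.7333 x 0.0909 z 0.1083 [-2.2 -2.2 12.1]
held 13.7333 x 0.0909 z 0.1082 [-1.8 -3.  13. ]
```

View pics/s4.png

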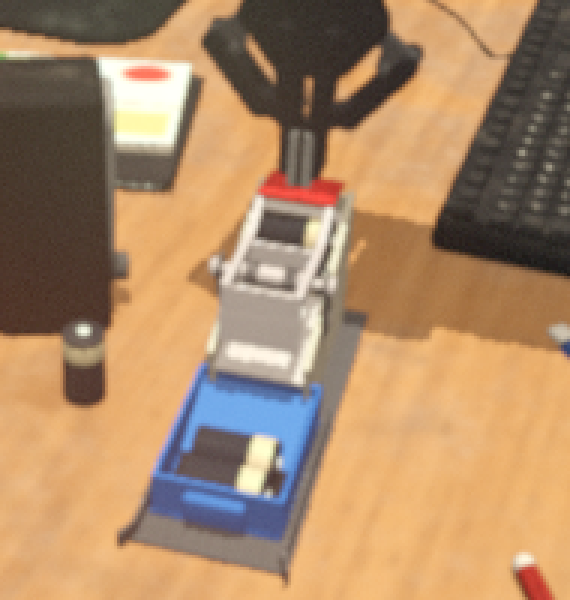

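The gate is lifted and two cells lie in the tray at about crop (230,460). I'll release the key and move away.

```bash
python3 - <<'E'
from h import *
from bench import env,monitor,eyes
env.movel(D(.077,.16),.08); env.movel(D(.077,.26),.2)
env.movel(D(.20,.28),.25); env.hold(.8)
m=monitor.sense(); print(m["clock"],np.round(m["contact_force"],1))
f=eyes.grab_frame("top"); g=eyes.grab_frame("side")
a=f["frame"][160:310,170:350].repeat(2,0).repeat(2,1); b=g["frame"][140:340,200:400].repeat(2,0).repeat(2,1)
o=np.zeros((400,760,3),np.uint8); o[:300,:360]=a; o[:,360:]=b; cv2.imwrite("pics/e5.png",o[:,:,::-1])
E
```

```text
16.7583 [-0.   0.3 -0.3]
```

View pics/e5.png

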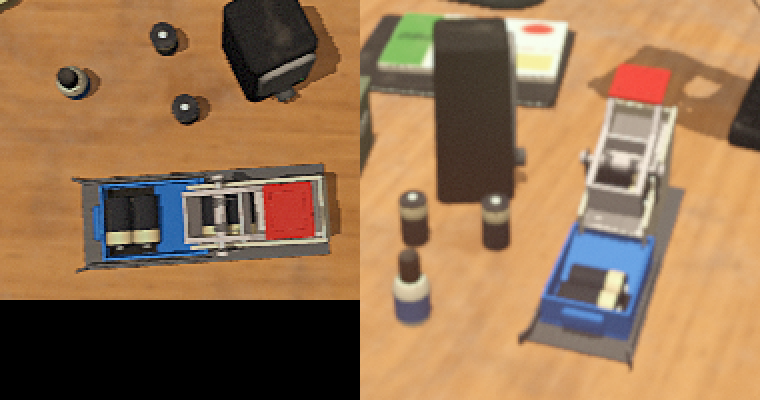

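The key is back up at (290,210), two cells lie in the tray, and the pull is still at column 217, so the tray is home. The bystanders have not moved.

```bash
python3 -c "
from bench import job; print(job.hand_in())"
```

```text
the job is handed in; nothing more can be done
None
```

The job is handed in: the tray is fully home, one press released two cells into it, the key is back up with the gate shut and the other two cells held behind it, and nothing else was touched; it took about 17 s of robot time.

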